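# Set the slicer's ratchet wheel and lock the pawl

### The arm

A 7-joint arm with a two-finger parallel gripper is mounted at the origin on the work surface. World frame = base frame: x ahead of the robot, y to its left, z up, the work surface at z = 0. Lengths are in mm, angles in rad, forces in N, time in s.
With the tool pointing down it reaches from about 400 to 900 mm from the base axis. Payload 5.5 kg.
Tool frame: the origin (TCP) lies midway between the tips of the shut fingers; the grasp point (between the pads) lies 19 mm behind it (bot.grip_point_offset is the z of the grasp point in the tool frame, in mm); z points along the fingers, y is the line along which they close (so a half turn about z gives the same grasp; the last joint's range is limited). The gripper opens to 92 mm and grips with 3 to 60 N. Pads are 19 mm wide; open, the fingers measure 130 mm over their backs; the gripper's body (75 mm by 190 mm) begins 47 mm behind the grasp point.
Start: joints at [1.588, 0.501, -0.427, 1.55, 0.221, 1.138, -0.21], TCP at [158.2, -630.454, 226.729] pointing down, gripper open.
Joint ranges: [-2.88, 2.88], [-0.31, 2.03], [-1.54, 1.56], [0.2, 2.42], [-1.41, 4.55], [0.19, 2.02], [-2.57, 2.57]. Speed limits (rad/s): [2.57, 2.57, 3.14, 3.14, 3.14, 3.14, 3.14].

### API

Orientations are given as a unit quaternion [x, y, z, w].
In Python, from station import bot, ik, get_image gives the robot as it stands. Calls block until the motion is done:
- bot.goto(position, orientation): joint-space move of the TCP to a pose.
- bot.servo_line(position, feed=150, attitude=None, stop_force=None): straight line of the TCP; attitude=None keeps the orientation; feed is the mean speed in mm/s. With stop_force (N) it stops when the force on the tool has changed by that much, and returns True; else False.
- bot.move_j(angles): joint-space move.
- bot.gripper_to(opening, squeeze=None): opening from 0.0 (shut) to 1.0 (fully open); squeeze is the grip in N (None keeps the last); returns when the fingers have stopped.
- bot.wait(seconds).
- ik(position, orientation): joint angles nearest the present ones, or None.
- bot.read_state(): the state.
- get_image(name): name is "scene" or "top" or "wrist"; returns a dict with "color" (384x512x3 uint8, red, green, blue), "intrinsics" (3x3 intrinsics, pixels), "dist_coeffs" ([k1, k2, p1, p2, k3] as OpenCV has them; the pictures are not rectified), "eye" and "orientation" of the camera in the world. Camera axes: x right, y down, z forward; pixel columns grow to the right and rows downward; lengths in mm; the calibration is good to about 2 mm. A picture is of the moment at which its call begins. There is no depth.
A pose or a line that the arm cannot do raises bot.Unreachable and nothing moves.
- bot.hand_in(): hands the job in; it is judged then, once.
The state is a dict: "time_s": time; "qpos": joint angles; "qd": joint speeds; "effort": joint torques, N m; "tool_pos": TCP position; "tcp_rot": TCP orientation; "wrist_force": force on the tool from outside, world axes, zero at the start; "wrist_torque": the same for the moment, N m; "opening": opening from 0.0 (shut) to 1.0 (fully open); "finger_force": force on a finger pad.
Only numpy, scipy, OpenCV 4.12 (cv2) and the standard library are available. Lean on these libraries where they do the work, as an engineer would, in place of code of your own. Each camera call takes 0.05 s, during which the arm holds its last target. There are 200 camera calls.

### The job

Set the vegetable slicer: turn the green knob clockwise until the red sprung pawl catches behind the orange-dotted tooth and no further. Ease the wheel back onto the pawl before you let go, so that it does not snap back; then gently slide the blue lock fully home behind the pawl, without forcing it against its stop. Leave the bowl, the beetroot and the grater where they are.

Things in the scene. Friction and masses are not known exactly. Their poses are not given: they have to be found in the camera images.
- slicer: Fixed vegetable slicer: white housing, steel top at z 60 mm. Origin on the table right under the wheel's vertical axis; z up. Housing: x -75..125, y -110..220 mm of this frame, which turns with it. An open round feed chute (80 mm wide, top at z 115 mm) stands at x 20, y 160 mm.
- wheel (a joint): Angle of the ratchet wheel on the slicer, rad, growing clockwise seen from above (winding); 18 saw teeth of 0.349 rad, tip radius 46 mm, z 64..76 mm. A spring (0.20 to 0.30 N m) always drives it back onto the pawl; let go while wound past a tooth, it snaps back. Pawl behind the dotted tooth, at rest: 1.745; at the start it rests 2 to 4 clicks short of that. It ends at a stop at 2.7.
- knob (a point): Grip point in the green bar knob on the wheel's axis, 104 mm above the table; it turns with the wheel. The bar is 54 mm long (along this point's x axis), 14 mm wide (its y) and 27 mm tall, z 88..115 mm; below it only a 26 mm stem down to the wheel. A firm grip turns it, but it yields in the pads: the hand leads the wheel by up to 0.15 rad.
- dot (a point): Centre of the 9 mm orange dot, 35 mm from the axis, z 76 mm, on the one orange tooth. Caught and at rest on the pawl it lies at x 35, y -3 mm of the slicer's frame (0.09 rad clockwise of the slicer's x axis); winding turns it clockwise. The pawl drops in as it gets there; 0.29 rad further on the pawl jumps over the next tooth, which is too far.
- pawl_tip (a point): Nose (5 mm round) of the red sprung pawl, at the wheel's rim on the slicer's +x side: x 42.5, y 2.5, z 75 mm of the slicer's frame when it has dropped in.
- pawl (a joint): Swing of the red pawl about its pin, rad: 0 = dropped fully in between two teeth, about 0.13 = lifted on a tooth's tip. A spring presses it in; it needs no handling.
- lock_tab (a point): Top centre of the upright blue tab of the pawl lock, 101.5 mm above the table; the tab is 22 mm (slicer's x) by 10 mm (slicer's y) and stands free from z 74 mm up. Found at x 95 mm, y -35..-27 mm of the slicer's frame; home at y -5 mm.
- lock (a joint): Travel of the blue lock along the slicer's +y, m: 0 = back, 0.030 = home against a hard stop, its nose behind the pawl. Slides with about 3 N of friction and stays where it is left.
- bowl: Loose white salad bowl, 200 mm wide, 85 mm tall, on the -y side of the slicer; origin under its centre. Leave it.
- beet: Loose beetroot, 78 mm wide, 85 mm tall, between slicer and robot; origin under its centre. Leave it.
- grater: Loose flat hand grater, 232 mm long, 60 mm wide, 18 mm tall, lying beyond the slicer, across; origin at its underside near the handle's end of the blade. Leave it.

How it is judged:
By the outcome, as a careful person would: the job done as asked, in the order asked, and still so for the second after the job is handed in, with the robot touching nothing.
It also fails if it takes over 61 s, if anything falls off the work surface, if the arm or the gripper's body presses on something with over 40 N, if the wrist force passes 120 N, or if a joint passes its speed limit or range.

## Working session

There is one attempt and no reset: what is moved stays moved. The work goes in short steps, each a Python script; the robot and the scene stay as the last script left them, time stands still between calls to the robot, and variables do not carry over. Pictures are saved under pics/ and viewed, at most 10 in all, crops included, and the job is handed in when it is done.

```bash
ls; mkdir -p pics; python3 - <<'E'
from station import bot, get_image
import cv2,numpy as np
for n in ("scene","top"):
    d=get_image(n); cv2.imwrite(f"pics/{n}0.png",d["color"][:,:,::-1])
    print(n,d["intrinsics"],d["dist_coeffs"],d["eye"],d["orientation"])
print(bot.read_state()["time_s"],bot.grip_point_offset,bot.read_state()["tcp_rot"])
E
```

```text
pics
scene [[365.42769946   0.         252.60022812]
 [  0.         365.42769946 192.66221927]
 [  0.           0.           1.        ]] [-0.11712395  0.          0.          0.          0.        ] [ 986.80741132 -571.92666933  528.16051058] [ 0.83042893  0.28891357 -0.16399155 -0.44723989]
top [[450.03461935   0.         256.56684675]
 [  0.         450.03461935 195.90977275]
 [  0.           0.           1.        ]] [0.0269792 0.        0.        0.        0.       ] [ 477.7592429   -77.11744358 1069.37515252] [-0.69968173  0.71271227 -0.03538038  0.03514167]
0.1 -18.8 [ 9.92454885e-01  1.22607239e-01 -9.29562491e-05 -8.69950643e-04]
```

View pics/top0.png

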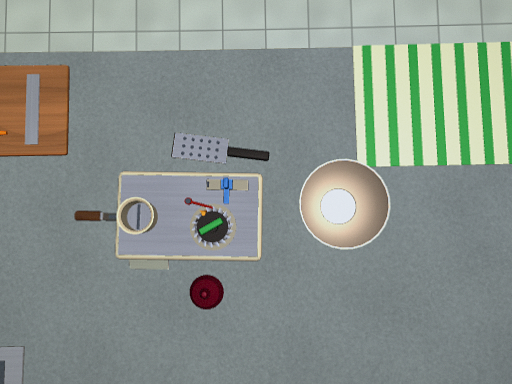

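View pics/scene0.png

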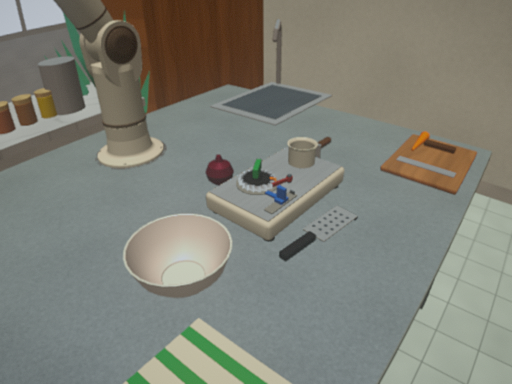

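```bash
cat > h.py <<'E'
from station import bot, ik, get_image
import cv2,numpy as np
from scipy.spatial.transform import Rotation as R
def ray(d,uv,z):
    p=cv2.undistortPoints(np.float64(uv).reshape(-1,1,2),d["intrinsics"],np.float64(d["dist_coeffs"])).reshape(-1,2)
    v=R.from_quat(d["orientation"]).apply(np.c_[p,np.ones(len(p))]); e=np.array(d["eye"])
    return (e+v*((z-e[2])/v[:,2])[:,None])
def mask(d,lo,hi):
    return cv2.inRange(cv2.cvtColor(d["color"],cv2.COLOR_RGB2HSV),np.array(lo),np.array(hi))
def big(m,roi=None):
    if roi: k=np.zeros_like(m);k[roi[1]:roi[3],roi[0]:roi[2]]=255;m=m&k
    n,l,s,c=cv2.connectedComponentsWithStats(m); i=1+np.argmax(s[1:,4]); return c[i],s[i],(l==i)
E
python3 - <<'E'
from h import *
d=get_image("top"); roi=(110,165,270,270)
hsv=cv2.cvtColor(d["color"],cv2.COLOR_RGB2HSV)
cv2.imwrite("pics/c1.png",cv2.resize(d["color"][165:270,110:270,::-1],None,fx=5,fy=5,interpolation=cv2.INTER_NEAREST))
for n,lo,hi,z in (("knob",(50,120,60),(75,255,255),115),("blue",(100,130,80),(125,255,255),101.5),("orange",(10,150,150),(25,255,255),76)):
    c,s,l=big(mask(d,lo,hi),roi); print(n,c,s,ray(d,c,z))
    if n=="knob":
        r=cv2.minAreaRect(np.argwhere(l)[:,::-1].astype(np.float32)); b=cv2.boxPoints(r); print(r, ray(d,b,115).round(1))
print(hsv[190,180],hsv[175,150],hsv[174,150],hsv[173,150])
m=mask(d,(100,15,90),(135,60,230)); c,s,l=big(m,roi); r=cv2.minAreaRect(np.argwhere(l)[:,::-1].astype(np.float32)); print(s,r,ray(d,cv2.boxPoints(r),60).round(1))
E
```

```text
knob [210.44       225.69142857] [199 217  24  18 175] [[511.75800328  20.45676431 115.        ]]
((210.34616088867188, 225.7307891845703), (6.821908950805664, 25.179048538208008), 60.2551155090332) [[505.2  47.4 115. ]
 [530.8   0.9 115. ]
 [518.1  -6.1 115. ]
 [492.6  40.3 115. ]]
blue [226.05586592 188.11731844] [221 178  12  25 179] [[592.81573593 -12.60749448 101.5       ]]
orange [202.57894737 212.57894737] [200 211   6   5  19] [[542.39350272  41.57018611  76.        ]]
[112  28 165] [ 38  12 168] [ 27  58 210] [ 24  53 216]
[ 118  175  140   81 7218] ((187.83599853515625, 215.31980895996094), (138.59959411621094, 78.68025970458984), 0.8487643003463745) [[455.8 231.5  60. ]
 [632.1 231.2  60. ]
 [621.7 -81.8  60. ]
 [445.3 -75.9  60. ]]
```

View pics/c1.png

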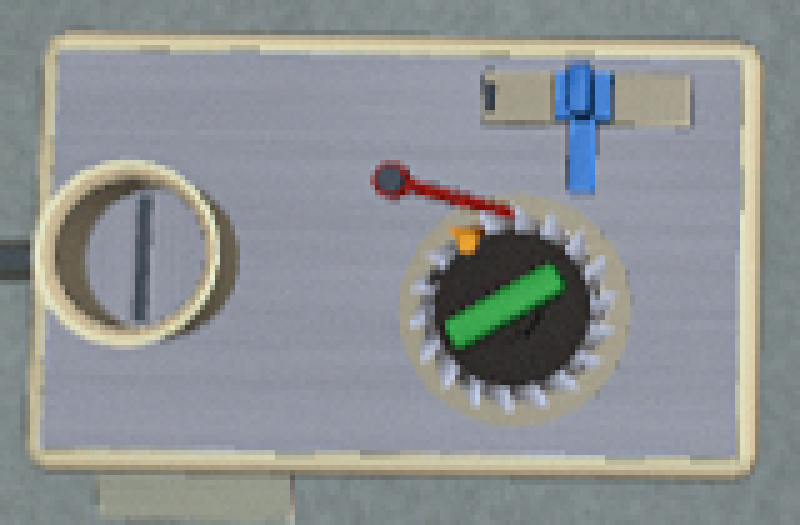

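```bash
cat >> h.py <<'E'
def q(a): return [float(np.cos(a/2)),float(np.sin(a/2)),0.,0.]
C=np.array([511.8,20.9]); YAW=-0.034
def st(*k):
    s=bot.read_state(); return round(s["time_s"],2),np.round(s["tool_pos"],1),np.round(s["wrist_force"],1),np.round(s["wrist_torque"],3),round(s["opening"],3),s["finger_force"]
def knob(d):
    c,s,l=big(mask(d,(50,100,50),(75,255,255))); b=cv2.boxPoints(cv2.minAreaRect(np.argwhere(l)[:,::-1].astype(np.float32)))
    w=ray(d,b,115)[:,:2]; e=[w[1]-w[0],w[2]-w[1]]; e=max(e,key=np.linalg.norm); return w.mean(0),np.arctan2(e[1],e[0]),[np.linalg.norm(w[1]-w[0]),np.linalg.norm(w[2]-w[1])]
E
python3 - <<'E'
from h import *
for s in (-1.068,2.074):
    print(s,[ (lambda j: None if j is None else np.round(j,2).tolist())(ik([C[0],C[1],z],q(s+t))) for z,t in ((200,0),(85,0),(85,-.5),(85,-1.))])
ok=[s for s in (-1.068,2.074) if all(ik([C[0],C[1],85],q(s-t)) is not None for t in (0,.5,1))]
print(ok)
if ok:
    s=min(ok,key=lambda s:abs(ik([C[0],C[1],85],q(s-.5))[6]))
    bot.gripper_to(0.6,45); bot.goto([C[0],C[1],190],q(s)); print(s,st())
    d=get_image("wrist"); cv2.imwrite("pics/w1.png",d["color"][:,:,::-1]); print(d["eye"],knob(d))
    c,_,_=big(mask(d,(10,150,150),(22,255,255))); print(c,ray(d,c,76))
E
```

```text
-1.068 [[-0.68, 0.31, 0.7, 1.95, -0.24, 0.97, -2.51], [-0.34, 0.44, 0.3, 2.02, -0.19, 0.71, -2.56], [0.85, 0.89, -1.3, 1.99, 0.99, 1.11, 2.24], [0.85, 0.89, -1.3, 1.99, 0.99, 1.11, 1.74]]
2.074 [[0.82, 0.5, -1.16, 1.91, 0.52, 1.08, -0.05], [0.57, 0.57, -0.84, 1.99, 0.58, 0.83, -0.09], [0.61, 0.59, -0.88, 1.99, 0.61, 0.84, -0.62], [0.62, 0.6, -0.9, 1.99, 0.63, 0.85, -1.13]]
[-1.068, 2.074]
2.074 (3.55, array([512. ,  19.7, 189.9]), array([0.1, 0.2, 0.8]), array([-0.024, -0.189, -0.011]), 0.597, 0.0)
[475.9369743   86.60537337 346.58822169] (array([510.50331659,  24.22839515]), np.float64(-1.0612472360273144), [np.float64(13.113878532532224), np.float64(55.84341736346793)])
[297.39325843 187.28089888] [[543.16370183  43.04285955  76.        ]]
```

View pics/w1.png

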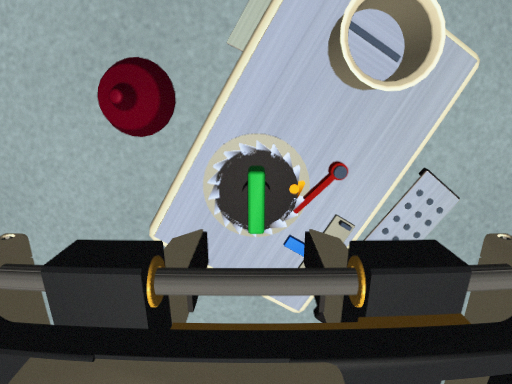

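```bash
cat >> h.py <<'E'
C=np.array([511.3,22.0])
def dot(d):
    c,s,_=big(mask(d,(8,140,120),(24,255,255))); w=ray(d,c,76)[0,:2]-C; return round(float(np.arctan2(w[1],w[0])-YAW),3),round(float(np.hypot(*w)),1),int(s[4])
def turn(t):
    j=np.array(bot.read_state()["qpos"]); j[6]-=t; bot.move_j(j.tolist())
def save(d,n): cv2.imwrite(f"pics/{n}.png",d["color"][:,:,::-1])
E
python3 - <<'E'
from h import *
print(dot(get_image("wrist")))
bot.goto([*C,120],q(2.078)); 
print(bot.servo_line([*C,86],feed=60,stop_force=8),st())
bot.gripper_to(0.0,45); print(st())
j0=bot.read_state()["qpos"][6]
for i in range(6):
    if i: turn(0.08)
    d=get_image("wrist"); print(round(j0-bot.read_state()["qpos"][6],3),dot(d),st())
save(d,"w2"); np.save("j0.npy",j0)
E
```

```text
(0.598, 37.4, 161)
False (4.75, array([511.3,  22.2,  86. ]), array([-0.3,  0.2,  0.4]), array([-0.049, -0.165, -0.072]), 0.597, 0.0)
(5.37, array([511.1,  21.8,  86.1]), array([-1.6, -1.1,  2.4]), array([-0.144,  0.19 ,  0.011]), 0.262, 45.00094413757324)
0.0 (0.663, 38.6, 276) (5.42, array([511.1,  21.8,  86.1]), array([-1.2, -1.5,  1.7]), array([-0.218,  0.147, -0.038]), 0.262, 45.00096380710602)
0.078 (0.596, 38.5, 293) (5.72, array([511.2,  21.9,  86.1]), array([-0.8, -0.7,  2. ]), array([-0.089,  0.005,  0.239]), 0.255, 45.00057935714722)
0.155 (0.52, 38.5, 295) (6.02, array([511.2,  21.9,  86.1]), array([-0.6, -1.6,  2.4]), array([-0.137, -0.044,  0.277]), 0.26, 45.000396966934204)
0.232 (0.445, 38.5, 298) (6.32, array([511.3,  21.9,  86.1]), array([-0.3, -0.3,  1. ]), array([-0.113, -0.129,  0.264]), 0.259, 45.000364780426025)
0.308 (0.369, 38.6, 301) (6.62, array([511.3,  21.9,  86.1]), array([-0.3,  0.3,  1.4]), array([-0.124, -0.095,  0.3  ]), 0.259, 45.00024497509003)
0.385 (0.288, 38.7, 295) (6.92, array([511.4,  21.9,  86.1]), array([ 0.1, -0.6,  1. ]), array([-0.098, -0.167,  0.285]), 0.261, 45.00015199184418)
```

View pics/w2.png

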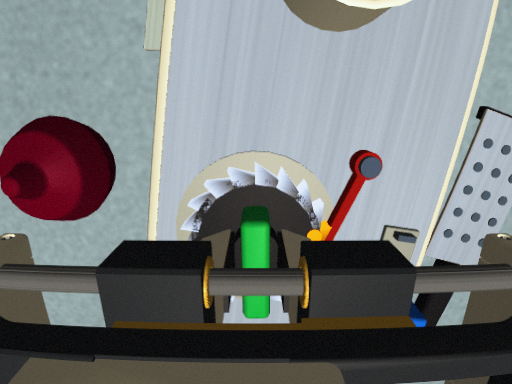

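```bash
python3 - <<'E'
from h import *
j0=float(np.load("j0.npy"))
def rep(n=None):
    print(round(j0-bot.read_state()["qpos"][6],3),knob(d:=get_image("wrist"))[1].round(3),st()[3]); n and save(d,n)
for t in (.1,.1,.08,.08,.06): turn(t); rep()
turn(j0-bot.read_state()["qpos"][6]<.83 and .83-(j0-bot.read_state()["qpos"][6])); rep()
save(get_image("scene"),"s2")
d=get_image("scene")["color"][110:230,180:340,::-1]; cv2.imwrite("pics/s2c.png",cv2.resize(d,None,fx=5,fy=5,interpolation=cv2.INTER_CUBIC))
E
```

```text
0.481 -1.508 [-0.1   -0.209  0.262]
0.577 -1.602 [-0.103 -0.17   0.223]
0.654 -1.681 [-0.117 -0.277  0.367]
0.73 -1.78 [-0.098 -0.295  0.309]
0.788 -1.837 [-0.085 -0.33   0.285]
0.828 -1.85 [-0.148 -0.275  0.364]
```

View pics/s2c.png

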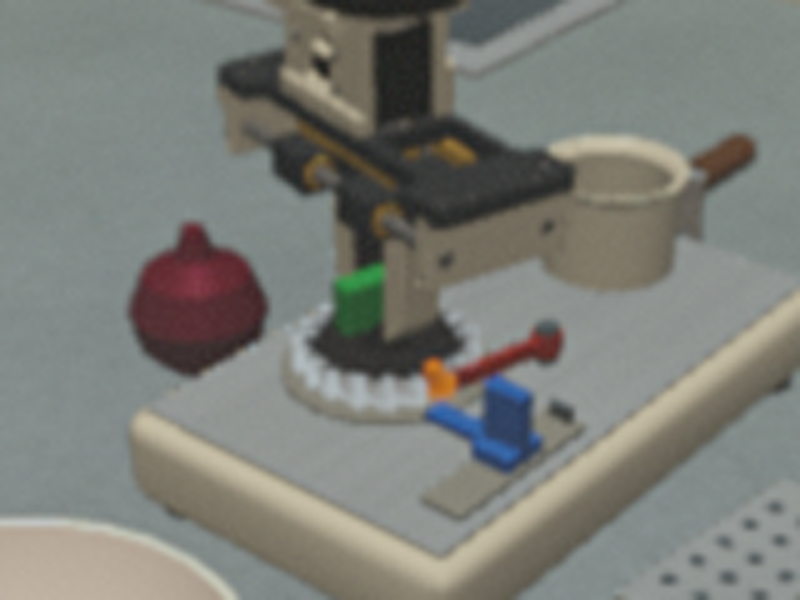

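The scene crop shows the orange tooth (crop 435,378) just past the red pawl's nose (455,380), and the lock still back (tab 508,410). Next I'll ease the wheel back onto the pawl.

```bash
python3 - <<'E'
from h import *
j0=float(np.load("j0.npy"))
h=lambda: j0-bot.read_state()["qpos"][6]
d=get_image("scene"); print("dot scene",dot(d))
for t in (.05,.04,.03,.02,.02,.02,.02,.02,.02,.02):
    turn(-t); bot.wait(.1); tz=np.mean([bot.read_state()["wrist_torque"][2] for _ in range(3)]); print(round(h(),3),st()[3],dot(get_image("scene")))
    if tz<0.03: break
E
```

```text
dot scene (0.862, 487.3, 1935)
0.78 [-0.077 -0.244  0.333] (0.862, 488.8, 1921)
0.741 [-0.091 -0.24   0.252] (0.861, 488.5, 1928)
0.712 [-0.088 -0.258  0.132] (0.861, 487.5, 1949)
0.692 [-0.057 -0.125 -0.081] (0.862, 488.5, 1930)
```

```bash
cat >> h.py <<'E'
Rz=np.array([[np.cos(YAW),-np.sin(YAW)],[np.sin(YAW),np.cos(YAW)]])
def S(x,y): return C+Rz@np.array([x,y])   # slicer -> world
def tab(d):  # y edges of tab in slicer frame, from the blue blob upper part
    _,_,l=big(mask(d,(100,130,60),(125,255,255))); w=(ray(d,np.argwhere(l)[:,::-1],101.5)[:,:2]-C)@Rz; return w
E
python3 - <<'E'
from h import *
bot.gripper_to(0.55); print(st())
p=bot.read_state()["tool_pos"]; bot.servo_line([p[0],p[1],150],feed=80)
a=YAW+np.pi/2
bot.goto([*S(95,-60),150],q(a)); print(st())
bot.gripper_to(0.0,10)
d=get_image("wrist"); save(d,"w3"); t=get_image("top"); save(t,"t3"); print(dot(d),knob(t)[:2])
s=get_image("scene")["color"][110:230,180:340,::-1]
cv2.imwrite("pics/v3.png",np.vstack([cv2.resize(d["color"][:,:,::-1],(400,300)),cv2.resize(s,(400,300),interpolation=cv2.INTER_CUBIC)]))
E
```

```text
(11.12, array([511.6,  21.9,  86.1]), array([-0.3,  0. , -0.5]), array([-0.052, -0.059, -0.017]), 0.551, 0.0)
(12.59, array([604. , -41.3, 148.8]), array([-0.7,  0.4,  0.6]), array([-0.004, -0.108, -0.025]), 0.55, 0.0)
(-0.111, 38.9, 261) (array([ 767.90528306, -575.60379658]), np.float64(-3.138604871621047))
```

View pics/v3.png

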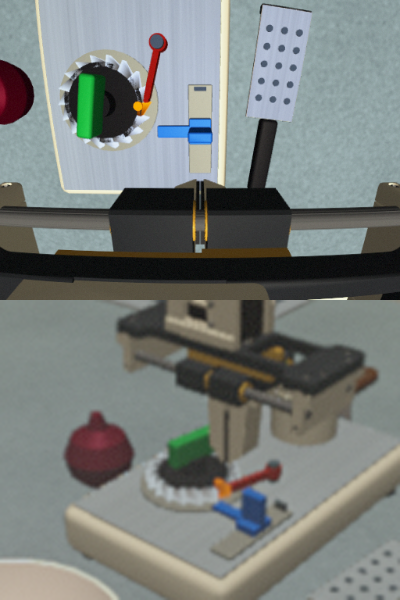

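The view shows the orange tooth held by the pawl (dot at about -0.11 rad, against -0.09 for rest) and the knob released. The lock tab is free at about (200,130). Next I'll push the lock with shut fingers.

```bash
python3 - <<'E'
from h import *
u=Rz@np.array([0,1.])
def ys(): s=bot.read_state(); return round(float(((np.array(s["tool_pos"][:2])-C)@Rz)[1]),2),round(float(np.dot(s["wrist_force"][:2],u)),2),round(s["time_s"],1)
print(bot.servo_line([*S(95,-60),86],feed=80,stop_force=6),ys(),st()[1:3])
print(bot.servo_line([*S(95,-27),86],feed=20,stop_force=8),ys())
y=ys()[0]
for i in range(18):
    y+=0.7; hit=bot.servo_line([*S(95,y),86],feed=8,stop_force=4.5); r=ys(); print(hit,round(y,2),r)
    if r[1]<-6.5 or y>-14: break
d=get_image("wrist"); save(d,"w4")
E
```

```text
False (-59.73, -0.45, 14.6) (array([604.6, -40.9,  86.4]), array([ 0.6, -0.5,  0.9]))
False (-26.93, -3.47, 16.4)
False -26.23 (-26.22, -2.32, 16.7)
False -25.53 (-25.48, -3.57, 16.9)
False -24.83 (-24.71, -3.15, 17.2)
False -24.13 (-24.03, -1.98, 17.4)
False -23.43 (-23.32, -2.24, 17.7)
False -22.73 (-22.61, -2.8, 17.9)
False -22.03 (-21.95, -2.19, 18.2)
False -21.33 (-21.63, -4.76, 18.4)
False -20.63 (-21.59, -4.27, 18.7)
False -19.93 (-21.57, -6.16, 18.9)
False -19.23 (-21.53, -7.75, 19.2)
```

```bash
python3 - <<'E'
from h import *
bot.servo_line([*S(95,-45),86],feed=40); bot.servo_line([*S(95,-45),160],feed=100)
bot.goto([*S(60,-95),230],q(YAW+np.pi/2))
d=get_image("wrist"); save(d,"w5"); print(dot(d),st())
_,s,l=big(mask(d,(100,130,60),(125,255,255))); print(s)
x,y,w,h=s[:4]; cx,cy=x+w//2,y+h//2
cv2.imwrite("pics/w5c.png",cv2.resize(d["color"][max(cy-70,0):cy+70,max(cx-110,0):cx+70,::-1],None,fx=4,fy=4,interpolation=cv2.INTER_CUBIC)); print(cx,cy)
E
```

```text
(-0.114, 38.0, 139) (21.4, array([567.6, -75.2, 229.3]), array([-1.1, -0.1,  0.3]), array([-0.026, -0.12 , -0.085]), 0.004, 0.0)
[ 248   80   59   27 1007]
277 93
```

View pics/w5c.png

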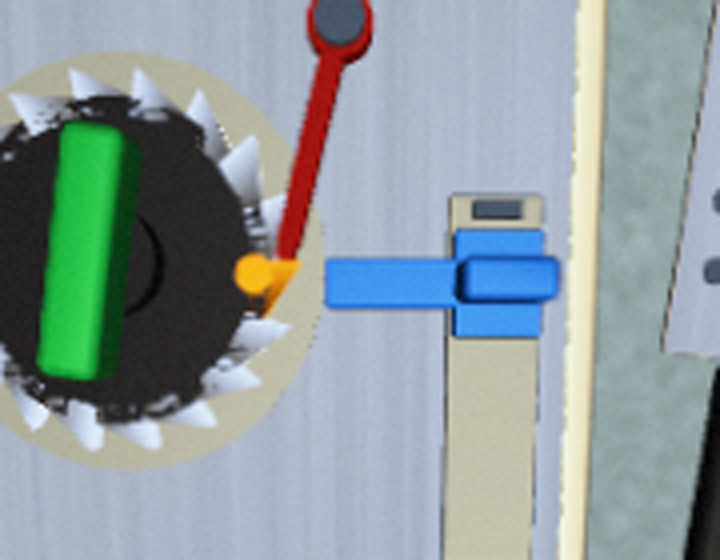

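```bash
python3 - <<'E'
from h import *
d=get_image("wrist"); f=lambda cx,cy,z: ((ray(d,[167+cx/4,23+cy/4],z)[0,:2]-C)@Rz).round(1)
print("tab top",f(513,280,101.5),"dot",f(255,275,76),"slider edge z74",f(500,230,74),f(500,337,74),"stop",f(497,202,66),f(497,219,66),"rail end",f(497,195,62),"pawl",f(287,255,76), "pin",f(340,18,80))
t=get_image("top"); m=mask(t,(100,130,60),(125,255,255)); c,s,l=big(m,(110,165,270,270)); print(s,c); save(t,"t5")
cv2.imwrite("pics/t5c.png",cv2.resize(t["color"][165:245,170:260,::-1],None,fx=7,fy=7,interpolation=cv2.INTER_CUBIC))
E
```

```text
tab top [95.1 -5.9] dot [35.4 -3.6] slider edge z74 [95.   7.1] [ 95.7 -18.3] stop [95.  14.5] [95.1 10.4] rail end [95.4 16.6] pawl [43.3  1.1] pin [56.3 53.7]
[213 191   5  12  47] [214.72340426 197.61702128]
```

View pics/t5c.png

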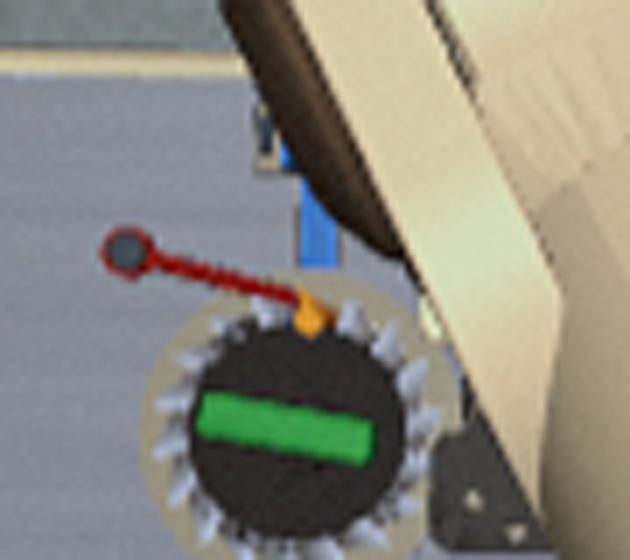

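The dot is at (35, -3.6), resting on the pawl. The tab is at y -5.9, which is home once the dot's own 0.6 mm offset is allowed for, and it met a firm stop. The arm is clear, so I'll hand in.

```bash
python3 -c "
from h import *
print(bot.hand_in())"
```

```text
the job is handed in; nothing more can be done
None
```

The slicer is set and handed in at about 21 s: the pawl holds the orange-dotted tooth, I eased the wheel back onto it before letting go, and the lock is home at its stop (last push about 8 N); the bowl, beetroot and grater were not touched.

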